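# Log a pressure cell and hold the tester's service panel shut

### The job

First turn the steel pressure cell in its seat until its raised code plate squarely faces the reader block's window, and let go. Next, leaving the spring-up panel of the tester up, turn the T-handle that stands through the panel's slot until its bar is in line with the slot. Last, press the panel fully home on its frame and finish while still holding it pressed, the other things left where they were.

Things in the scene. Friction and masses are not known exactly. Their poses are not given: they have to be found in the camera images.
- cell: Loose upright steel pressure cell, 0.3 to 0.6 kg. Origin: centre of its underside, z up. Body diameter 54 to z = 62, then a round neck, diameter 34, from z = 68 to the top at z = 100: grip here. Raised white code plate (26 wide, 40 tall, 4 proud) on its +x side. In its seat it starts 0.55 to 1.4 rad clockwise (from above) of facing the reader: turn it counter-clockwise.
- cell_plate (a point): Middle of the code plate's outer face: 31 from the cell's axis along its +x, 40 above its underside.
- reader_stand: Fixed aluminium base plate 150 (x) by 200 (y) by 12 thick, with the round seat at its origin and the black reader block on its +y side (56 by 36, its top 78 above the bench). Origin: on the bench, below the seat's centre. The base plate runs from y = -55 to +145.
- seat (a point): Centre of the round seat, at the top of the base plate (12 above the bench). Its plastic collar has inner diameter 57, outer diameter 68 and height 10; the cell's underside rests on the plate inside it.
- reader_window (a point): Middle of the reader's window, in the block's face towards the seat, 93.5 from the seat's axis along the stand's +y and 55 above the bench.
- tester: Fixed pressure tester, grey housing 280 (x) by 300 (y), top face 85 above the bench, front to -x. Origin: on the bench below its centre. The slotted panel is on top; behind it stand a round gauge (x = 105, y = -110, up to 220 above the bench), a white plug and a second T-handle (x = 108, y = 105, up to 161 high) that is not part of the job.
- panel (a joint): Sprung aluminium panel (130 by 170, 5 thick): 0 = flat on the frame, 0.2 rad = up, as its spring keeps it. Hinge line along tester y at tester x = 60, z = 85; the -x edge rises. A slot 52 long along tester y, 16 wide, surrounds the fastener. At panel_press it takes 3 N to start, 9 N to hold home. If the fastener is not in line with the slot it stops at about 0.12 rad.
- panel_press (a point): A bare place on the panel's top face to press on, 105 from the hinge line, at tester y = -45; 91 above the bench when the panel is home, about 21 higher when it is up. It moves with the panel.
- fastener (a joint): Angle of the quarter-turn fastener with the T-handle: 0 = bar in line with the slot (along tester y), positive = counter-clockwise seen from above. Starts between 0.85 and 1.5, so turn it clockwise; no stop at 0 (range -0.5 to 1.7). Stays where it is left (friction about 0.04 N m).
- handle_grip (a point): Middle of the T-handle's black bar, on its vertical turning axis at tester x = -40, y = 40, 153 above the bench. Bar 56 long (this point's y axis), 14 thick (x), 16 tall, on an 8 mm stem (14 mm collar just below the bar), about 27 clear above the raised panel. The point turns with it. A 34 by 9 steel cam lower on the stem lies in line with the bar.
- adapter: Loose brass hex adapter, 27 wide, 34 tall, standing on the front strip of the tester's top; bystander. Origin under its centre.
- cap: Loose black dust cap, diameter 30, 14 tall, lying on the reader stand's base plate; bystander. Origin under its centre.
- weight: Loose steel disc weight, diameter 110, 16 thick with a small knob; bystander on the bench. Origin under its centre.
- spanner: Loose spanner 150 long; bystander on the bench.
- driver: Loose screwdriver 150 long; bystander on the bench.
- tub: Loose white plastic tub with lid, diameter 66, 75 tall; bystander on the bench. Origin under its centre.
Mind the look-alikes: they are no part of the job. Leave any blue or brown look-alike of the cell alone.

How it is judged:
By the outcome, as a careful person would: the job done as asked, in the order asked, and still so for the second after the job is handed in, while the arm keeps its last pose, push and grip.
It also fails if it takes over 50 s, if anything falls off the work surface, if the arm or the gripper's body presses on something with over 40 N, if the wrist force passes 120 N, or if a joint passes its speed limit or range.

### The arm

A 6-joint arm with a two-finger parallel gripper is mounted at the origin on the work surface. World frame = base frame: x ahead of the robot, y to its left, z up, the work surface at z = 0. Lengths are in m, angles in rad, forces in N, time in s.
With the tool pointing down it reaches from about 0.35 to 0.775 m from the base axis. Payload 5.5 kg.
Tool frame: the origin (TCP) lies between the finger pads; the fingertips stand 25 mm ahead of it and the grasp point (between the pads) lies 6 mm ahead of it; z points along the fingers, y is the line along which they close (so a half turn about z gives the same grasp; the last joint's range is limited). The gripper opens to 85 mm and grips with 20 to 120 N. Pads are 22 mm wide; open, the fingers measure 114 mm over their backs; the gripper's body (76 mm by 85 mm) begins 54 mm behind the grasp point. The pads swing forward as they close: fully open they stand 13 mm farther back than shut.
Start: joints at [-1.457, 0.313, 0.046, 1.304, 0, 1.431], TCP at [0.144, -0.557, 0.256] pointing down, gripper open.
Joint ranges: [-2.76, 2.76], [-0.86, 1.69], [-1.03, 1.26], [-2.2, 2.34], [-1.47, 1.5], [-3.14, 3.14]. Speed limits (rad/s): [2.57, 2.57, 3.14, 3.14, 3.14, 3.14].

### API

Orientations are given as a rotation vector (axis times angle).
In Python, from station import robot, cams gives the robot as it stands.
- The arm moves only by the tool apply_moves, never from a script. Its argument "steps" is a list of rows, each an object with "dp": the shift along the world's x, y, z in m, a list of three; "yaw": the turn about the world's z in degrees. In form: [{"dp": [dx, dy, dz], "yaw": yaw}, ...]. A call has 1 to 12 rows; each row shifts and turns the commanded pose from where the row before left it; what a row does not reach is not made up. A row lasts 1/8 s, in which the tool goes at most 62.5 mm and 10.7 degrees, less where a joint would pass 70% of its speed; a pose out of reach is approached as far as the arm can. A call is refused whole if a number of a shift passes 0.0625 or a number of a turn 10.7, either way. A call with a gripper value outside its range is refused whole. "hand" is the opening, from -1 (shut) to 1 (fully open), set as the call begins (left out, the last holds). The fingers move at their own pace and stop on an object; "grip_force" is the grip in N (left out, the last holds). Time passes only in rows, so rows that do not move let the fingers close. It gives the time, the measured TCP pose, the force, the opening and the grip force at its end, in the units of the state.
- robot.get_state(): the state, without advancing time (a new reading comes with each control period).
- cams.capture(name): name is "side" or "top"; returns a dict with "frame" (384x512x3 uint8, blue, green, red), "range_z" (384x512 float32, m along the optical axis (not along the pixel's ray), 0 where there is no reading), "fx", "fy", "cx", "cy" (pixels), "view" (4x4, takes a point from world to camera coordinates). Camera axes: x right, y up, looking along -z (the intrinsics and any distortion apply to the point x, -y, -z); pixel columns grow to the right and rows downward; lengths in m; the calibration is good to about 2 mm. A picture is of the moment at which its call begins.
- robot.sign_off(): hands the job in; it is judged then, once.
The state is a dict: "time": time; "joint_positions": joint angles; "joint_vel": joint speeds; "joint_torque": joint torques, N m; "position": TCP position; "tcp_rot": TCP orientation; "contact_force": force on the tool from outside, world axes, zero at the start; "wrist_torque": the same for the moment, N m; "grip_width": opening from 0.0 (shut) to 1.0 (fully open); "grip_force": force on a finger pad.
Only numpy, scipy, OpenCV 4.12 (cv2) and the standard library are available. Lean on these libraries where they do the work, as an engineer would, in place of code of your own. Each camera call takes 0.05 s, during which the arm holds its last target. There are 200 camera calls.

## Working session

There is one attempt and no reset: what is moved stays moved. The work goes in short steps, Python scripts to look and compute and a tool call to move; the robot and the scene stay as the last step left them, time stands still between calls to the robot, and variables do not carry over. Pictures are saved under pics/ and viewed, at most 10 in all, crops included, and the job is handed in when it is done.

Besides the shell and the picture viewer there is one more tool, called as name([rows], argument=value, ...), one row to a line, values as JSON. apply_moves: Moves the arm, as the interface text tells. Its arguments: {"type":"object","properties":{"steps":{"type":"array","items":{"type":"object","properties":{"dp":{"type":"array","items":{"type":"number"}},"yaw":{"type":"number"}}}},"hand":{"type":"number"},"grip_force":{"type":"number"}},"required":["steps"]}

```bash
mkdir -p pics; cat > h.py <<'E'
import numpy as np, cv2, pickle
from station import robot, cams
def cap(n):
    d=cams.capture(n); pickle.dump(d,open(f'/tmp/{n}.pkl','wb')); return d
def load(n): return pickle.load(open(f'/tmp/{n}.pkl','rb'))
def cloud(d):
    z=d['range_z']; v,u=np.mgrid[:z.shape[0],:z.shape[1]]
    c=np.stack([(u-d['cx'])/d['fx']*z,-(v-d['cy'])/d['fy']*z,-z,np.ones_like(z)],-1)
    return (c@np.linalg.inv(d['view']).T)[...,:3]
def ray(d,u,v,h):
    M=np.linalg.inv(d['view']); o=M[:3,3]; r=M[:3,:3]@[(u-d['cx'])/d['fx'],-(v-d['cy'])/d['fy'],-1]
    return o+r*(h-o[2])/r[2]
def proj(d,p):
    c=d['view']@np.r_[p,1]; return d['cx']+d['fx']*c[0]/-c[2], d['cy']-d['fy']*c[1]/-c[2]
E
python3 - <<'E'
from h import *
for n in('top','side'):
    d=cap(n); cv2.imwrite(f'pics/{n}0.png',cv2.resize(d['frame'],(800,600),interpolation=cv2.INTER_CUBIC))
    print(n,{k:d[k] for k in d if k not in('frame','range_z')})
    if n=='top':
        P=cloud(d); print(np.array2string(P[::48,::64,:].round(2)))
print(robot.get_state())
E
```

```text
top {'fx': 407.13345957476395, 'fy': 407.13345957476395, 'cx': 255.36007119290596, 'cy': 184.50155686120283, 'view': array([[-0.11093012, -0.99381658,  0.00480762,  0.03009109],
       [ 0.97301475, -0.10762084,  0.20410794, -0.57835646],
       [-0.20232845,  0.02731961,  0.97893658, -1.21869384],
       [ 0.        ,  0.        ,  0.        ,  1.        ]])}
[[[ 1.87  1.2  -0.63]
  [ 1.85  0.86 -0.65]
  [ 1.86  0.53 -0.7 ]
  [ 1.85  0.18 -0.75]
  [ 1.81 -0.18 -0.74]
  [ 1.78 -0.54 -0.75]
  [ 1.74 -0.91 -0.75]
  [ 1.7  -1.28 -0.76]]

 [[ 1.67  1.27 -0.75]
  [ 1.63  0.92 -0.76]
  [ 1.58  0.56 -0.73]
  [ 1.55  0.21 -0.74]
  [ 1.52 -0.15 -0.75]
  [ 1.01 -0.3   0.07]
  [ 0.99 -0.51  0.07]
  [ 1.01 -0.77  0.  ]]

 [[ 0.99  0.8   0.  ]
  [ 0.97  0.58  0.  ]
  [ 0.95  0.37 -0.  ]
  [ 0.92  0.15 -0.  ]
  [ 0.9  -0.07 -0.  ]
  [ 0.85 -0.28  0.07]
  [ 0.82 -0.48  0.07]
  [ 0.83 -0.73  0.  ]]

 [[ 0.81  0.78  0.03]
  [ 0.8   0.59 -0.  ]
  [ 0.77  0.37  0.  ]
  [ 0.75  0.16  0.01]
  [ 0.73 -0.05 -0.  ]
  [ 0.68 -0.25  0.08]
  [ 0.68 -0.48  0.  ]
  [ 0.66 -0.7  -0.  ]]

 [[ 0.64  0.74  0.09]
  [
[... 1052 characters left out ...]
me': 0.1, 'joint_positions': array([-1.45660836e+00,  3.13890165e-01,  4.50956157e-02,  1.30359717e+00,
        2.69555017e-05,  1.43120594e+00]), 'joint_vel': array([ 0.00022166, -0.00136718,  0.00204418, -0.00022281,  0.00011853,
        0.00221025]), 'joint_torque': array([ 2.97822880e-03, -4.81721878e+01,  2.99246532e+01,  1.26324937e-02,
       -1.51083873e-04,  2.08635967e-06]), 'position': array([ 0.14431718, -0.55616927,  0.25551924]), 'tcp_rot': array([-3.11475330e+00, -3.97363362e-01, -7.41294366e-05]), 'contact_force': array([-0.00305963, -0.78201583,  0.10777622]), 'wrist_torque': array([-0.00914998,  0.04485087,  0.02166458]), 'grip_force': 0.0, 'grip_width': 0.9968716451034495}
```

View pics/top0.png

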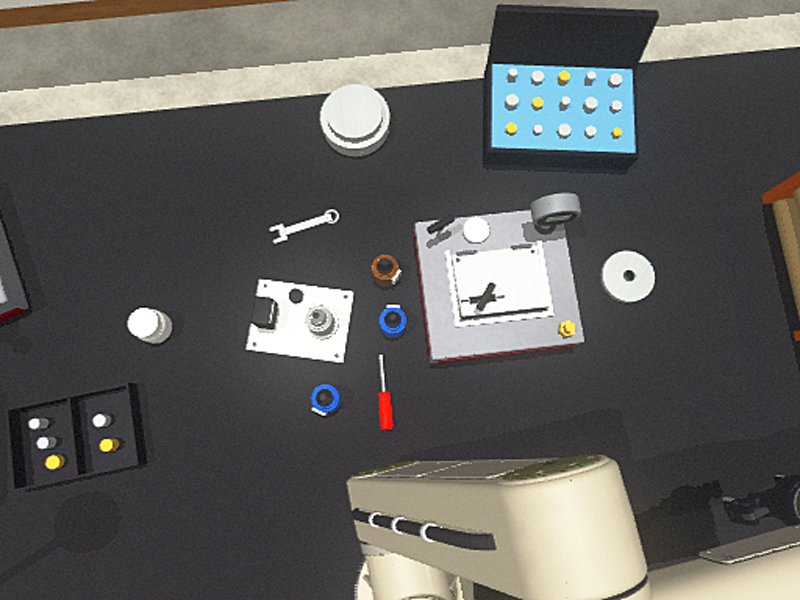

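View pics/side0.png

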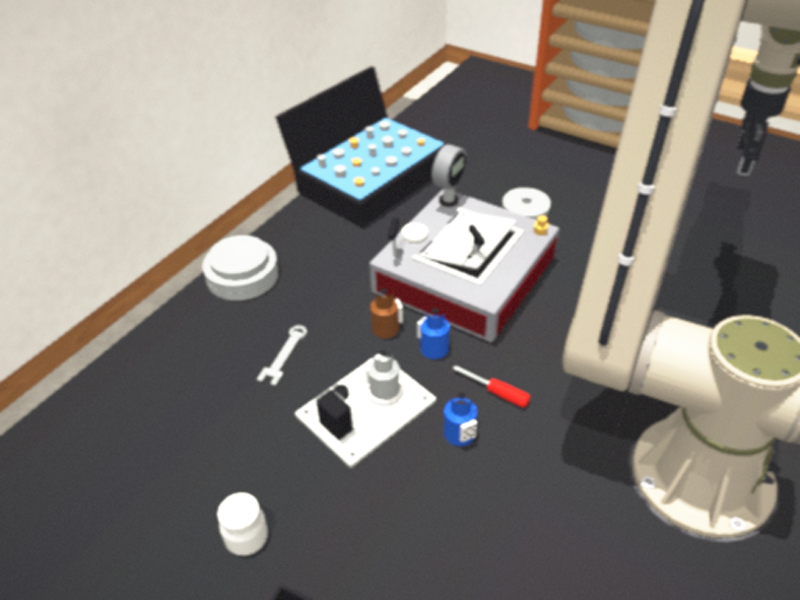

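The top view (800x600 scale) shows:
- The stand plate at about (300,320), with the black reader at (265,312).
- The grey steel cell at (320,318). The blue ones at (392,321) and (325,399) and the brown one at (385,268) are look-alikes. Only the grey one is steel and sits in the seat.
- The T-handle in the slot at (485,297). The spare handle, behind the panel, is at (438,228).

Next I'll fit positions and take one confirming crop.

```bash
python3 - <<'E'
from h import *
t=load('top'); s=load('side'); P=cloud(t)
s_=512/800
# candidates crop
def crop(d,u,v,w,h,W,H): 
    return cv2.resize(d['frame'][int(v-h/2):int(v+h/2),int(u-w/2):int(u+w/2)],(W,H),interpolation=cv2.INTER_CUBIC)
a=crop(t,203,204,44,32,400,300);b=crop(t,311,190,44,32,400,300)
c=crop(s,245,243,60,44,400,300);e=crop(s,305,155,60,44,400,300)
cv2.imwrite('pics/crop1.png',np.vstack([np.hstack([a,b]),np.hstack([c,e])]))
# stand: bright pixels, height ~12mm
x,y,z=P[...,0],P[...,1],P[...,2]
def rect(m,h,name,sizes):
    m=cv2.morphologyEx(m.astype(np.uint8),cv2.MORPH_CLOSE,np.ones((5,5)))
    cs,_=cv2.findContours(m,cv2.RETR_EXTERNAL,cv2.CHAIN_APPROX_NONE); c=max(cs,key=cv2.contourArea)[:,0]
    pts=np.array([ray(t,u,v,h)[:2] for u,v in c]); r=cv2.minAreaRect((pts*1000).astype(np.float32)); print(name,r,sizes); return r
g=t['frame'].astype(int)
reg=np.zeros(z.shape,bool); reg[170:240,150:232]=1
rect(reg&(g.min(-1)>110),.012,'stand',(150,200))
rect(reg&(z>.006)&(z<.1),.012,'stand-depth',(150,200))
reg=np.zeros(z.shape,bool); reg[125:240,260:380]=1
rect(reg&(z>.06)&(z<.095),.085,'tester',(280,300))
# cell cloud: points top
reg=np.zeros(z.shape,bool); reg[190:220,192:222]=1
for lo,hi in((.105,.12),(.068,.08)):
    m=reg&(z>lo)&(z<hi); print(lo,m.sum(),np.median(P[m],0).round(4),P[m].min(0).round(4),P[m].max(0).round(4))
m=reg&(z>.04)&(z<.1)
hs=np.zeros(z.shape,bool); hs[175:208,295:330]=1
m=hs&(z>.14)&(z<.175); q=P[m]; print('bar',m.sum(),q.mean(0),cv2.fitLine((q[:,:2]*1000).astype(np.float32),cv2.DIST_L2,0,.01,.01).ravel(),np.ptp(q,0))
rd=np.zeros(z.shape,bool); rd[180:215,155:185]=1; m=rd&(z>.072)&(z<.085); print('reader top',m.sum(),cv2.minAreaRect((P[m][:,:2]*1000).astype(np.float32)))
print('camside',np.linalg.inv(s['view'])[:3,3],np.linalg.inv(t['view'])[:3,3])
E
```

```text
stand ((544.915283203125, 175.7918243408203), (201.28062438964844, 150.05496215820312), 75.79821014404297) (150, 200)
stand-depth ((540.0956420898438, 178.2706756591797), (226.70736694335938, 178.55984497070312), 77.09278869628906) (150, 200)
tester ((564.453369140625, -226.65867614746094), (283.3038635253906, 301.78619384765625), 0.32573795318603516) (280, 300)
0.105 18 [0.5314 0.1313 0.1141] [0.5167 0.1238 0.1068] [0.5375 0.1371 0.1182]
0.068 136 [0.5319 0.1292 0.0758] [0.5071 0.1048 0.0686] [0.5662 0.1576 0.08  ]
bar 93 [ 0.52543694 -0.18757153  0.16072616] [   0.81119984   -0.584769    525.43695    -187.57153   ] [0.04717525 0.03704487 0.01447341]
reader top 214 ((561.983642578125, 240.029296875), (38.81980514526367, 56.19972610473633), 78.60108184814453)
camside [0.03176525 0.82499154 1.05126939] [3.19510939e-01 9.56058644e-04 1.31092646e+00]
```

View pics/crop1.png

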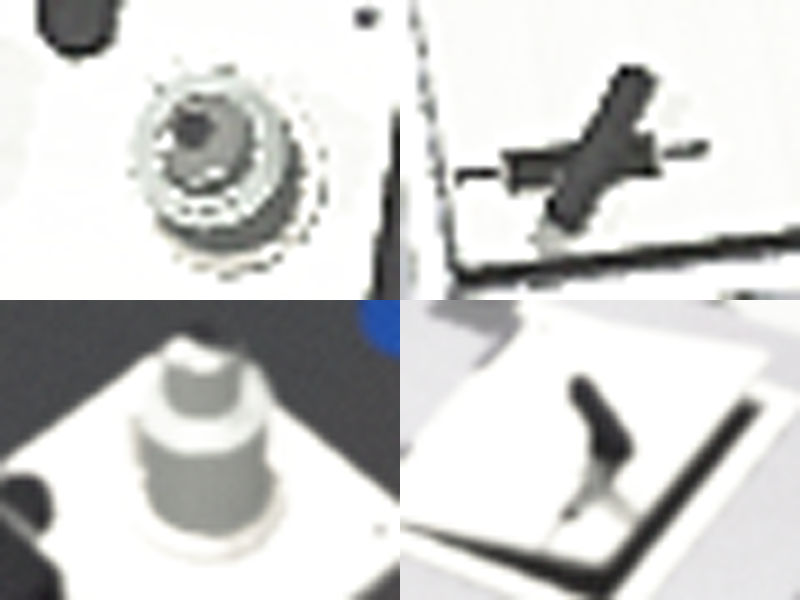

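The crop confirms the steel cell in the seat ((190,150) top, (200,440) side). Its plate isn't facing the side camera; only a faint bulge shows on its left edge at (140,430). The T-bar runs from (560,230) to (635,75), about 55° off the slot.

```bash
python3 - <<'E'
from h import *
t=load('top'); s=load('side')
c0=np.array([.5335,.132])
for n,d in(('top',t),('side',s)):
    P=cloud(d); r=P[...,:2]-c0; R=np.hypot(*np.moveaxis(r,-1,0)); az=np.degrees(np.arctan2(r[...,1],r[...,0]))
    m=(P[...,2]>.034)&(P[...,2]<.078)&(R<.04)&(R>.02)
    h=[(a,int(k.sum()),(1000*np.percentile(R[k],80)).round(1)) for a in range(-180,180,15) if (k:=m&(az>=a)&(az<a+15)).sum()>2]; print(n,h)
# tester: fit lines to housing top edges (depth 0.08-0.09 mask), per side
P=cloud(t); x,y,z=np.moveaxis(P,-1,0)
m=((abs(z-.0845)<.006)&(abs(x-.564)<.16)&(abs(y+.227)<.17)).astype(np.uint8)
m=cv2.morphologyEx(m,cv2.MORPH_OPEN,np.ones((3,3)))
cs,_=cv2.findContours(m,cv2.RETR_EXTERNAL,cv2.CHAIN_APPROX_NONE); c=max(cs,key=cv2.contourArea)[:,0]
q=np.array([ray(t,u,v,.085)[:2] for u,v in c])*1000-[564,-227]
def line(k): 
    l=cv2.fitLine(q[k].astype(np.float32),cv2.DIST_HUBER,0,.01,.01).ravel(); return k.sum(),(np.degrees(np.arctan2(l[1],l[0]))%180).round(2),l[2:].round(1)
print('front',line((abs(q[:,0]+141)<10)&(abs(q[:,1])<125)));print('back',line((abs(q[:,0]-141)<10)&(abs(q[:,1])<125)))
print('R',line((abs(q[:,1]+150)<10)&(abs(q[:,0])<115)));print('L',line((abs(q[:,1]-150)<10)&(abs(q[:,0])<115)))
# bar: dark pixels with depth-high
g=t['frame'].max(-1)
for nm,k in(('bar dark+z',(z>.135)&(z<.18)&(g<120)),('z',(z>.14)&(z<.18))):
    k=k.copy(); k[:170]=0;k[210:]=0;k[:,:292]=0;k[:,335:]=0
    v,u=np.nonzero(k); b=np.array([ray(t,a,bb,.161)[:2] for a,bb in zip(u,v)])*1000
    print(nm,cv2.minAreaRect(b.astype(np.float32)),b.mean(0))
E
```

```text
top [(-180, 8, np.float64(26.4)), (-165, 8, np.float64(26.7)), (-150, 8, np.float64(26.8)), (-135, 8, np.float64(26.8)), (-120, 9, np.float64(27.7)), (-105, 7, np.float64(27.2)), (-90, 5, np.float64(27.3)), (-60, 5, np.float64(26.5)), (-45, 5, np.float64(25.9)), (-30, 5, np.float64(30.1)), (-15, 7, np.float64(30.1)), (0, 7, np.float64(30.1)), (15, 6, np.float64(30.3)), (75, 3, np.float64(25.3)), (90, 3, np.float64(24.7)), (135, 5, np.float64(25.9)), (150, 4, np.float64(26.0)), (165, 8, np.float64(26.1))]
side [(-180, 17, np.float64(28.5)), (-165, 13, np.float64(28.3)), (-150, 6, np.float64(25.1)), (-135, 4, np.float64(28.0)), (-45, 3, np.float64(26.0)), (-15, 4, np.float64(28.5)), (0, 7, np.float64(26.7)), (15, 5, np.float64(27.8)), (30, 27, np.float64(30.3)), (45, 6, np.float64(25.2)), (60, 14, np.float64(25.4)), (75, 21, np.float64(26.0)), (90, 26, np.float64(26.1)), (105, 25, np.float64(27.4)), (120, 28, np.float64(27.4)), (135, 34, np.float64(27.9)), (150, 28, np.float64(28.4)), (165, 24, np.float64(28.3))]
front (np.int64(86), np.float32(90.19), array([-135.4,    0.7], dtype=float32))
back (np.int64(55), np.float32(90.8), array([140.1, -11.7], dtype=float32))
R (np.int64(75), np.float32(0.46), array([  -6.9, -148.6], dtype=float32))
L (np.int64(80), np.float32(0.12), array([ -7.2, 146.2], dtype=float32))
bar dark+z ((525.6482543945312, -187.73419189453125), (13.834024429321289, 55.77655029296875), 53.212528228759766) [ 525.563032   -187.29989673]
z ((525.6482543945312, -187.73419189453125), (13.834024429321289, 55.77655029296875), 53.212528228759766) [ 525.39321432 -187.53151966]
```

apply_moves([
  {"dp": [0.02,0.036,0],"yaw": 1.5},
  {"dp": [0.028,0.05,0],"yaw": 1.5},
  {"dp": [0.028,0.05,0],"yaw": 1.5},
  {"dp": [0.028,0.05,0],"yaw": 1.5},
  {"dp": [0.028,0.05,0],"yaw": 1.5},
  {"dp": [0.028,0.05,0],"yaw": 1.5},
  {"dp": [0.028,0.05,0],"yaw": 1.5},
  {"dp": [0.028,0.05,0],"yaw": 1.5},
  {"dp": [0.028,0.05,0],"yaw": 1.5},
  {"dp": [0.028,0.05,0],"yaw": 1.5},
  {"dp": [0.028,0.05,0],"yaw": 1.5},
  {"dp": [0.028,0.05,0],"yaw": 1.5},
], hand=1, grip_force=40)

```text
time: 1.6
position: [0.4728, 0.0313, 0.2561]
tcp_rot: [3.015, 0.882, -0.0]
contact_force: [0.8, -0.7, -0.4]
grip_width: 0.996
grip_force: 0.0
```

apply_moves([
  {"dp": [0.0205,0.034,0]},
  {"dp": [0.0205,0.034,0]},
  {"dp": [0.0205,0.034,0]},
  {"dp": [0,0,0]},
  {"dp": [0,0,-0.03]},
  {"dp": [0,0,-0.03]},
  {"dp": [0,0,-0.03]},
  {"dp": [0,0,-0.03]},
  {"dp": [0,0,-0.02]},
  {"dp": [0,0,-0.006]},
  {"dp": [0,0,0]},
])

```text
$.steps[0]: bad value
```

```bash
python3 - <<'E'
from h import *
s=robot.get_state(); print(s['position'],s['contact_force'])
d=cap('side'); cv2.imwrite('pics/side1.png',cv2.resize(d['frame'][190:290,190:310],(600,500),interpolation=cv2.INTER_CUBIC))
E
```

```text
[0.47284522 0.03129441 0.25614725] [ 0.778629   -0.71380911 -0.38463349]
```

View pics/side1.png

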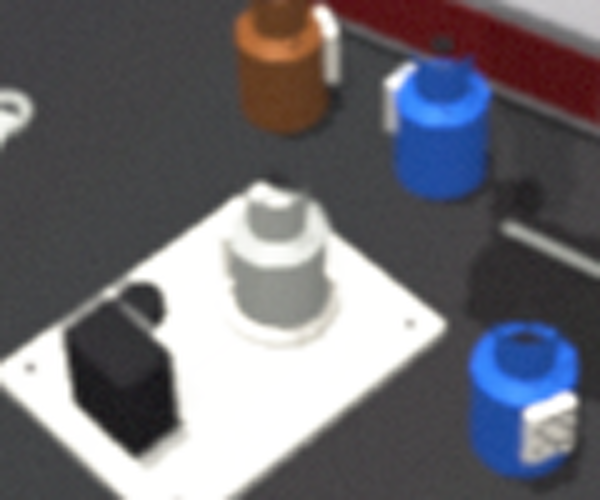

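The move was refused because the yaw was left out. The picture shows the steel cell at (280,270), with its plate a thin strip on its left edge at (230,250).

apply_moves([
  {"dp": [0.0205,0.034,0],"yaw": 0},
  {"dp": [0.0205,0.034,0],"yaw": 0},
  {"dp": [0.0205,0.034,0],"yaw": 0},
  {"dp": [0,0,0],"yaw": 0},
  {"dp": [0,0,-0.03],"yaw": 0},
  {"dp": [0,0,-0.03],"yaw": 0},
  {"dp": [0,0,-0.03],"yaw": 0},
  {"dp": [0,0,-0.03],"yaw": 0},
  {"dp": [0,0,-0.02],"yaw": 0},
  {"dp": [0,0,-0.006],"yaw": 0},
  {"dp": [0,0,0],"yaw": 0},
])

```text
time: 3.02
position: [0.5336, 0.1309, 0.1104]
tcp_rot: [3.016, 0.879, -0.001]
contact_force: [0.4, 0.5, 1.2]
grip_width: 0.997
grip_force: 0.0
```

Now close on the neck.

apply_moves([
  {"dp": [0,0,0],"yaw": 0},
  {"dp": [0,0,0],"yaw": 0},
  {"dp": [0,0,0],"yaw": 0},
  {"dp": [0,0,0],"yaw": 0},
  {"dp": [0,0,0],"yaw": 0},
  {"dp": [0,0,0],"yaw": 0},
], hand=-1, grip_force=30)

```text
time: 3.78
position: [0.5342, 0.1317, 0.111]
tcp_rot: [-3.016, -0.881, -0.002]
contact_force: [-1.4, 0.5, 6.3]
grip_width: 0.388
grip_force: 29.8
```

apply_moves([
  {"dp": [0,0,0],"yaw": 3},
  {"dp": [0,0,0],"yaw": 6},
  {"dp": [0,0,0],"yaw": 6},
  {"dp": [0,0,0],"yaw": 6},
  {"dp": [0,0,0],"yaw": 6},
  {"dp": [0,0,0],"yaw": 6},
  {"dp": [0,0,0],"yaw": 6},
  {"dp": [0,0,0],"yaw": 6},
  {"dp": [0,0,0],"yaw": 6},
  {"dp": [0,0,0],"yaw": 6},
  {"dp": [0,0,0],"yaw": 3},
  {"dp": [0,0,0],"yaw": 0},
])

```text
time: 5.28
position: [0.5336, 0.1313, 0.111]
tcp_rot: [2.171, 2.27, -0.0]
contact_force: [-4.1, 0.6, 7.3]
grip_width: 0.391
grip_force: 30.2
```

```bash
cat > plate.py <<'E'
from h import *
c0=np.array([.5335,.132])
for n in('side','top'):
    d=cap(n);P=cloud(d); r=P[...,:2]-c0; R=np.hypot(*np.moveaxis(r,-1,0)); az=np.degrees(np.arctan2(r[...,1],r[...,0]))
    m=(P[...,2]>.034)&(P[...,2]<.073)&(R<.042)&(R>.02)
    print(n,[(a,int(k.sum()),(1000*np.percentile(R[k],70)).round(1)) for a in range(-20,180,10) if (k:=m&(az>=a)&(az<a+10)).sum()>2])
    if n=='side':
        k=m&(R>.0285)&(az>30)&(az<125); q=P[k]
        l=cv2.fitLine((q[:,:2]*1000).astype(np.float32),cv2.DIST_HUBER,0,.01,.01).ravel(); print('face normal az',(np.degrees(np.arctan2(l[1],l[0]))+90)%180,'mean az',np.median(az[k]),k.sum(),np.ptp(q,0))
        import sys; cv2.imwrite(sys.argv[1],cv2.resize(d['frame'][210:270,215:287],(720,600),interpolation=cv2.INTER_CUBIC))
E
python3 plate.py pics/cell2.png
```

```text
side [(40, 5, np.float64(29.1)), (50, 11, np.float64(29.8)), (60, 10, np.float64(28.4)), (70, 12, np.float64(28.0)), (80, 8, np.float64(29.6)), (90, 25, np.float64(30.1)), (100, 18, np.float64(24.7)), (110, 12, np.float64(24.8)), (120, 17, np.float64(24.8)), (130, 11, np.float64(26.3)), (140, 19, np.float64(26.5)), (150, 15, np.float64(27.5)), (160, 15, np.float64(27.2)), (170, 12, np.float64(28.4))]
face normal az 71.704666 mean az 85.26652953856814 34 [0.02500089 0.00988238 0.03821218]
top []
```

View pics/cell2.png

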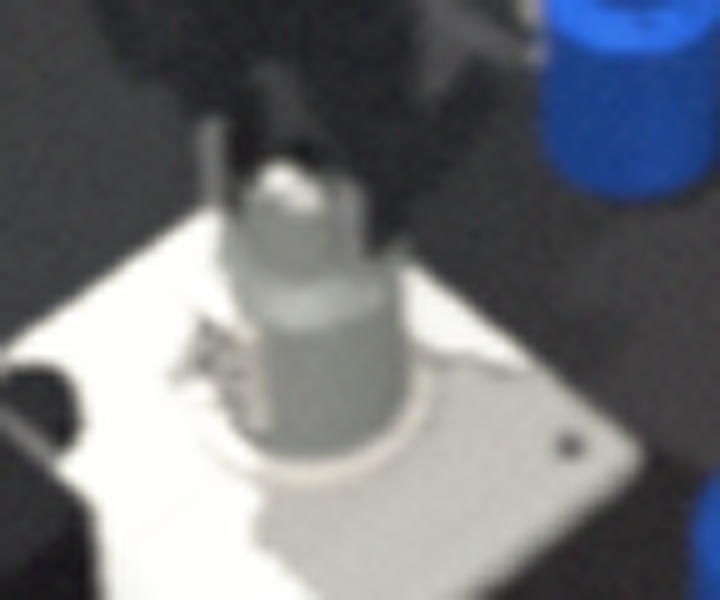

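The plate now faces the reader, seen on the left of the cell. Its near side face is the bright strip at x≈245–270, y≈330–430 in the crop. I'll compare those edges with where they should project.

```bash
python3 - <<'E'
from h import *
d=load('side'); f=lambda p:tuple(round(float((a-o)*10),1) for a,o in zip(proj(d,p),(215,210)))
for c in ([.5335,.132],):
  cam=np.linalg.inv(d['view'])[:2,3]-c; a=np.degrees(np.arctan2(cam[1],cam[0]))
  rt=np.array([np.cos(np.radians(a+90)),np.sin(np.radians(a+90))])
  print('cam az',a,'body R edge z.045',f(np.r_[c+.027*rt,.045]),'L neck',f(np.r_[c-.017*rt,.1]),'R neck',f(np.r_[c+.017*rt,.1]))
  for th in (64,68,72,76,80,84):
    r=np.radians(th);R=np.array([[np.cos(r),-np.sin(r)],[np.sin(r),np.cos(r)]])
    print(th,[(z,f(np.r_[c+R@[.031,.013],z]),f(np.r_[c+R@[.0237,.013],z])) for z in(.034,.052,.070)],'left',f(np.r_[c+R@[.031,-.013],.072]))
g=d['frame'][210:270,215:287]
for v in (29,32,34,36,38,40): print(v,[int(x) for x in cv2.cvtColor(g,cv2.COLOR_BGR2GRAY)[v,14:46]])
E
```

```text
cam az 125.90501977867366 body R edge z.045 (399.5, 316.1) L neck (230.9, 191.8) R neck (357.8, 184.4)
64 [(0.034, (229.5, 425.9), (252.6, 414.6)), (0.052, (226.4, 383.5), (249.8, 372.3)), (0.07, (223.3, 340.4), (246.9, 329.1))] left (175.2, 273.2)
68 [(0.034, (236.5, 429.5), (258.7, 417.1)), (0.052, (233.5, 387.2), (255.9, 374.7)), (0.07, (230.4, 344.0), (253.0, 331.5))] left (176.5, 279.7)
72 [(0.034, (243.9, 432.8), (264.9, 419.1)), (0.052, (240.9, 390.4), (262.2, 376.8)), (0.07, (237.9, 347.3), (259.4, 333.6))] left (178.4, 286.0)
76 [(0.034, (251.5, 435.6), (271.3, 420.9)), (0.052, (248.6, 393.3), (268.7, 378.5)), (0.07, (245.7, 350.1), (266.0, 335.4))] left (180.9, 292.3)
80 [(0.034, (259.4, 438.0), (278.0, 422.3)), (0.052, (256.6, 395.7), (275.4, 379.9)), (0.07, (253.8, 352.5), (272.7, 336.7))] left (184.0, 298.3)
84 [(0.034, (267.6, 439.9), (284.7, 423.3)), (0.052, (264.9, 397.6), (282.1, 380.9)), (0.07, (262.1, 354.5), (279.6, 337.7))] left (187.7, 304.2)
29 [254, 254, 254, 253, 253, 253, 255, 254, 241, 187, 165, 165, 169, 173, 176, 177, 180, 177, 172, 167, 162, 158, 155, 15
[... 162 characters left out ...]
126, 124, 130, 171, 224, 244, 247, 248, 248]
34 [254, 254, 254, 250, 226, 188, 169, 156, 149, 162, 180, 170, 149, 140, 135, 137, 135, 136, 136, 135, 132, 130, 128, 128, 124, 122, 137, 166, 194, 222, 237, 241]
36 [254, 253, 248, 224, 194, 164, 137, 153, 166, 165, 169, 167, 149, 139, 137, 135, 136, 138, 135, 133, 132, 133, 128, 127, 125, 120, 133, 160, 170, 164, 163, 174]
38 [254, 253, 245, 225, 228, 236, 232, 195, 167, 166, 173, 173, 157, 142, 137, 136, 139, 136, 135, 134, 129, 130, 127, 126, 124, 120, 137, 176, 198, 186, 184, 189]
40 [254, 254, 253, 253, 251, 247, 240, 216, 176, 153, 163, 177, 169, 146, 137, 137, 135, 137, 133, 134, 133, 130, 129, 126, 122, 129, 160, 193, 196, 180, 182, 188]
```

Edge positions put the plate's azimuth at about 72° and the stand's +y at 75.8°, so I'll turn +4°.

apply_moves([
  {"dp": [0,0,0],"yaw": 2},
  {"dp": [0,0,0],"yaw": 2},
  {"dp": [0,0,0],"yaw": 0},
  {"dp": [0,0,0],"yaw": 0},
])

```text
time: 5.88
position: [0.5335, 0.1313, 0.111]
tcp_rot: [-2.091, -2.344, 0.0]
contact_force: [-3.3, 0.9, 7.2]
grip_width: 0.393
grip_force: 30.2
```

apply_moves([
  {"dp": [0,0,0],"yaw": 0},
  {"dp": [0,0,0],"yaw": 0},
  {"dp": [0,0,0],"yaw": 0},
  {"dp": [0,0,0],"yaw": 0},
  {"dp": [0,0,0],"yaw": 0},
  {"dp": [0,0,0.01],"yaw": 0},
  {"dp": [0,0,0.03],"yaw": 0},
  {"dp": [0,0,0.04],"yaw": 0},
  {"dp": [0,0,0.05],"yaw": 0},
  {"dp": [-0.02,-0.05,0.02],"yaw": 0},
  {"dp": [-0.02,-0.05,0],"yaw": 0},
  {"dp": [-0.02,-0.05,0],"yaw": 0},
], hand=1)

```text
time: 7.38
position: [0.4735, -0.0198, 0.2617]
tcp_rot: [2.088, 2.344, 0.002]
contact_force: [0.3, -0.3, -0.1]
grip_width: 1.001
grip_force: 0.0
```

```bash
python3 plate.py pics/cell3.png; python3 - <<'E'
from h import *
print(robot.get_state()['position'])
d=load('side'); g=cv2.cvtColor(d['frame'][210:270,215:287],cv2.COLOR_BGR2GRAY)
for v in (32,34,36,38,40): print(v,[int(x) for x in g[v,14:46]])
E
```

```text
side [(50, 13, np.float64(29.6)), (60, 9, np.float64(29.4)), (70, 10, np.float64(28.7)), (80, 12, np.float64(29.3)), (90, 19, np.float64(31.7)), (100, 22, np.float64(28.8)), (110, 15, np.float64(26.0)), (120, 18, np.float64(26.0)), (130, 18, np.float64(28.3)), (140, 14, np.float64(27.0)), (150, 13, np.float64(28.5)), (160, 16, np.float64(27.5)), (170, 12, np.float64(29.0))]
face normal az 75.636856 mean az 89.18990624282497 44 [0.02675923 0.008857   0.03559668]
top [(90, 4, np.float64(29.1)), (150, 3, np.float64(25.6)), (170, 4, np.float64(25.9))]
[ 0.47238111 -0.02213671  0.26141655]
32 [255, 255, 255, 255, 255, 252, 216, 222, 253, 255, 255, 254, 250, 244, 249, 251, 251, 249, 245, 236, 216, 193, 172, 152, 144, 151, 199, 243, 253, 254, 255, 255]
34 [255, 255, 255, 255, 255, 254, 226, 184, 180, 207, 246, 252, 237, 184, 162, 159, 159, 159, 158, 156, 153, 150, 147, 145, 146, 151, 204, 248, 254, 254, 255, 255]
36 [255, 255, 255, 255, 255, 253, 221, 174, 176, 191, 202, 208, 194, 171, 160, 159, 158, 157, 157, 154, 153, 150, 148, 146, 142, 141, 162, 212, 246, 254, 255, 255]
38 [255, 255, 255, 255, 255, 255, 251, 222, 188, 173, 174, 191, 190, 174, 162, 157, 158, 157, 154, 155, 152, 151, 146, 143, 142, 140, 154, 200, 235, 252, 255, 255]
40 [255, 255, 255, 255, 255, 255, 255, 252, 228, 187, 185, 198, 196, 180, 162, 156, 158, 159, 155, 153, 151, 150, 147, 144, 143, 150, 186, 221, 234, 251, 255, 255]
```

View pics/cell3.png

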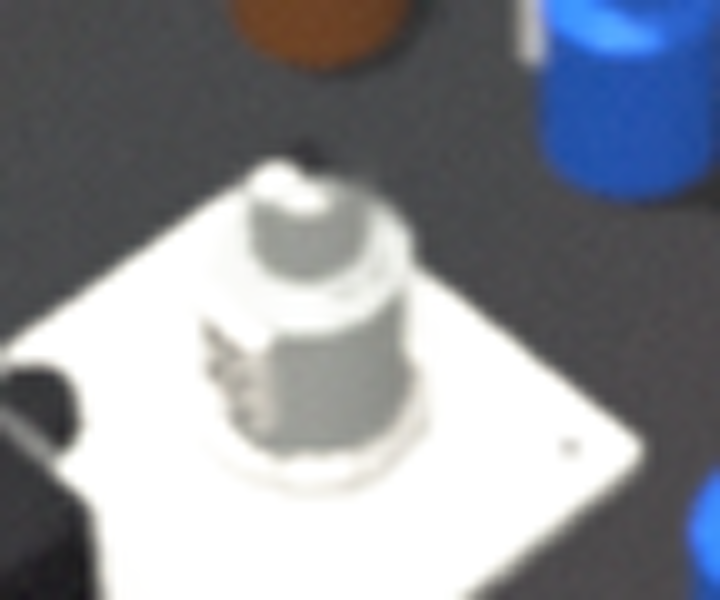

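The cell stands free in its seat, with the plate (crop x 205–270, y 320–430) facing the reader at about 76°, which meets the target. Next is the T-handle.

apply_moves([
  {"dp": [0.006,-0.02,0],"yaw": 5.8},
  {"dp": [0.007,-0.022,0],"yaw": 5.8},
  {"dp": [0.007,-0.022,0],"yaw": 5.8},
  {"dp": [0.007,-0.022,0],"yaw": 5.8},
  {"dp": [0.007,-0.022,0],"yaw": 5.8},
  {"dp": [0.007,-0.022,0],"yaw": 5.8},
  {"dp": [0.007,-0.022,0],"yaw": 5.8},
  {"dp": [0.005,-0.0135,0],"yaw": 6},
  {"dp": [0,0,0],"yaw": 0},
  {"dp": [0,0,0],"yaw": 0},
  {"dp": [0,0,-0.02],"yaw": 0},
  {"dp": [0,0,0],"yaw": 0},
])

```text
time: 8.98
position: [0.5259, -0.1828, 0.2393]
tcp_rot: [-0.992, -2.978, -0.001]
contact_force: [-0.4, -0.0, 0.9]
grip_width: 0.998
grip_force: 0.0
```

apply_moves([
  {"dp": [0,-0.0045,-0.02],"yaw": 0},
  {"dp": [0,0,-0.02],"yaw": 0},
  {"dp": [0,0,-0.02],"yaw": 0},
  {"dp": [0,0,-0.012],"yaw": 0},
  {"dp": [0,0,-0.006],"yaw": 0},
  {"dp": [0,0,0],"yaw": 0},
])

```text
time: 9.72
position: [0.5269, -0.1885, 0.1625]
tcp_rot: [0.993, 2.98, 0.0]
contact_force: [0.5, -0.5, 0.2]
grip_width: 1.001
grip_force: 0.0
```

apply_moves([
  {"dp": [0,0,0],"yaw": 0},
  {"dp": [0,0,0],"yaw": 0},
  {"dp": [0,0,0],"yaw": 0},
  {"dp": [0,0,0],"yaw": 0},
  {"dp": [0,0,0],"yaw": 0},
  {"dp": [0,0,0],"yaw": 0},
  {"dp": [0,0,0],"yaw": 0},
], hand=-1, grip_force=25)

```text
time: 10.6
position: [0.5269, -0.1888, 0.1626]
tcp_rot: [0.993, 2.98, -0.0]
contact_force: [-1.0, -0.5, 3.1]
grip_width: 0.16
grip_force: 28.0
```

apply_moves([
  {"dp": [0,0,0],"yaw": -3},
  {"dp": [0,0,0],"yaw": -5},
  {"dp": [0,0,0],"yaw": -5},
  {"dp": [0,0,0],"yaw": -6},
  {"dp": [0,0,0],"yaw": -6},
  {"dp": [0,0,0],"yaw": -6},
  {"dp": [0,0,0],"yaw": -6},
  {"dp": [0,0,0],"yaw": -6},
  {"dp": [0,0,0],"yaw": -5},
  {"dp": [0,0,0],"yaw": -4.8},
  {"dp": [0,0,0],"yaw": 0},
  {"dp": [0,0,0],"yaw": 0},
])

```text
time: 12.1
position: [0.5266, -0.1889, 0.1625]
tcp_rot: [2.213, 2.229, -0.001]
contact_force: [-3.0, -1.9, 4.5]
grip_width: 0.159
grip_force: 28.3
```

apply_moves([
  {"dp": [0,0,0],"yaw": 0},
  {"dp": [0,0,0],"yaw": 0},
  {"dp": [0,0,0],"yaw": 0},
  {"dp": [0,0,0],"yaw": 0},
  {"dp": [0,0,0],"yaw": 0},
  {"dp": [0,0,0.01],"yaw": 0},
  {"dp": [0,0,0.03],"yaw": 0},
  {"dp": [0,0,0.03],"yaw": 0},
  {"dp": [0,0,0.02],"yaw": 0},
], hand=1)

```text
time: 13.22
position: [0.5273, -0.1889, 0.2547]
tcp_rot: [2.213, 2.226, 0.001]
contact_force: [0.9, -1.5, -0.2]
grip_width: 1.003
grip_force: 0.0
```

apply_moves([
  {"dp": [-0.002,-0.03,0],"yaw": 0},
  {"dp": [-0.002,-0.03,0],"yaw": 0},
  {"dp": [-0.002,-0.026,0],"yaw": 0},
  {"dp": [0,0,0],"yaw": 0},
  {"dp": [0,0,0],"yaw": 0},
  {"dp": [0,0,0],"yaw": 0},
], hand=-1)

```text
time: 13.98
position: [0.521, -0.2737, 0.2526]
tcp_rot: [2.214, 2.229, 0.0]
contact_force: [0.4, 0.0, -0.2]
grip_width: -0.0
grip_force: 0.0
```

```bash
python3 - <<'E'
from h import *
t=cap('top'); s=cap('side'); P=cloud(t); x,y,z=np.moveaxis(P,-1,0)
for d in(t,s):
    P=cloud(d); x,y,z=np.moveaxis(P,-1,0); g=d['frame'].max(-1)
    k=(z>.143)&(z<.172)&(abs(x-.526)<.045)&(abs(y+.188)<.045)&(g<150)
    v,u=np.nonzero(k); b=np.array([ray(d,a,bb,.161 if d is t else .156)[:2] for a,bb in zip(u,v)])*1000
    print(k.sum(), cv2.minAreaRect(b.astype(np.float32)) if k.sum()>5 else '')
st=robot.get_state(); print(st['position'],st['grip_width'])
f=lambda d,u,v:cv2.resize(d['frame'][v-36:v+36,u-24:u+24],(400,600),interpolation=cv2.INTER_CUBIC)
cv2.imwrite('pics/bar.png',np.hstack([f(t,*map(int,proj(t,[.526,-.2,.12]))),f(s,*map(int,proj(s,[.526,-.2,.12])))]))
E
```

```text
103 ((525.7672119140625, -187.57049560546875), (15.502826690673828, 56.072364807128906), 0.13026989996433258)
60 ((522.9599609375, -185.21206665039062), (17.93455696105957, 58.90195083618164), 6.302457809448242)
[ 0.52099281 -0.273791    0.25255058] -0.0025268879683247735
```

View pics/bar.png

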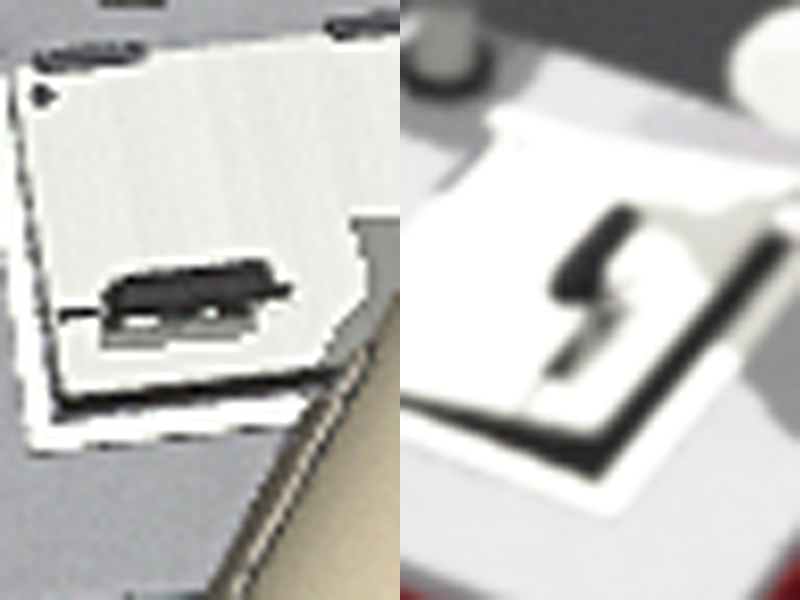

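The bar at (185,285) lies parallel to the slot line and the panel is still up. Now press.

apply_moves([
  {"dp": [0,0,-0.03],"yaw": 0},
  {"dp": [0,0,-0.035],"yaw": 0},
  {"dp": [0,0,-0.03],"yaw": 0},
  {"dp": [0,0,-0.012],"yaw": 0},
  {"dp": [0,0,-0.006],"yaw": 0},
  {"dp": [0,0,-0.006],"yaw": 0},
  {"dp": [0,0,-0.005],"yaw": 0},
  {"dp": [0,0,-0.005],"yaw": 0},
  {"dp": [0,0,0],"yaw": 0},
  {"dp": [0,0,0],"yaw": 0},
], hand=-1)

```text
time: 15.32
position: [0.5207, -0.2751, 0.1244]
tcp_rot: [2.214, 2.227, -0.001]
contact_force: [-3.9, 0.6, 7.0]
grip_width: 0.002
grip_force: 3.0
```

apply_moves([
  {"dp": [0,0,-0.003],"yaw": 0},
  {"dp": [0,0,-0.003],"yaw": 0},
  {"dp": [0,0,-0.002],"yaw": 0},
  {"dp": [0,0,0],"yaw": 0},
  {"dp": [0,0,0],"yaw": 0},
])

```text
time: 15.95
position: [0.5203, -0.2751, 0.1166]
tcp_rot: [2.215, 2.227, -0.002]
contact_force: [-4.8, -0.6, 9.8]
grip_width: 0.001
grip_force: 4.2
```

apply_moves([
  {"dp": [0,0,-0.001],"yaw": 0},
  {"dp": [0,0,-0.001],"yaw": 0},
  {"dp": [0,0,-0.001],"yaw": 0},
  {"dp": [0,0,0],"yaw": 0},
  {"dp": [0,0,0],"yaw": 0},
])

```text
time: 16.58
position: [0.5204, -0.2752, 0.1156]
tcp_rot: [2.214, 2.226, -0.002]
contact_force: [-9.0, 3.0, 19.6]
grip_width: -0.003
grip_force: 10.1
```

```bash
python3 - <<'E'
from h import *
o=np.array([.566,-.228])
for n in('top','side'):
    d=cap(n); P=cloud(d); x,y,z=np.moveaxis(P,-1,0)
    for X in(-55,-15,30): 
        k=(abs(x-o[0]-X/1e3)<.008)&(abs(y-o[1]-.06)<.02)&(z<.135)&(z>.06); print(n,X,k.sum(),np.median(z[k]).round(4) if k.any() else '')
    k=(z>.143)&(z<.172)&(abs(x-.526)<.045)&(abs(y+.188)<.045)&(d['frame'].max(-1)<150)
    if k.sum()>5: print('bar',cv2.minAreaRect((P[k][:,:2]*1000).astype(np.float32)))
print(robot.get_state()['contact_force'])
cv2.imwrite('pics/end.png',cv2.resize(d['frame'][100:290,190:390],(632,600)))
E
```

```text
top -55 69 0.091
top -15 61 0.0909
top 30 65 0.0916
bar ((526.22900390625, -188.20458984375), (13.334484100341797, 54.234649658203125), 2.041412115097046)
side -55 44 0.0903
side -15 46 0.0913
side 30 40 0.0903
bar ((524.1029663085938, -184.25198364257812), (13.019135475158691, 48.797428131103516), 1.9216634035110474)
[-9.03297739  2.24298207 20.23113853]
```

View pics/end.png

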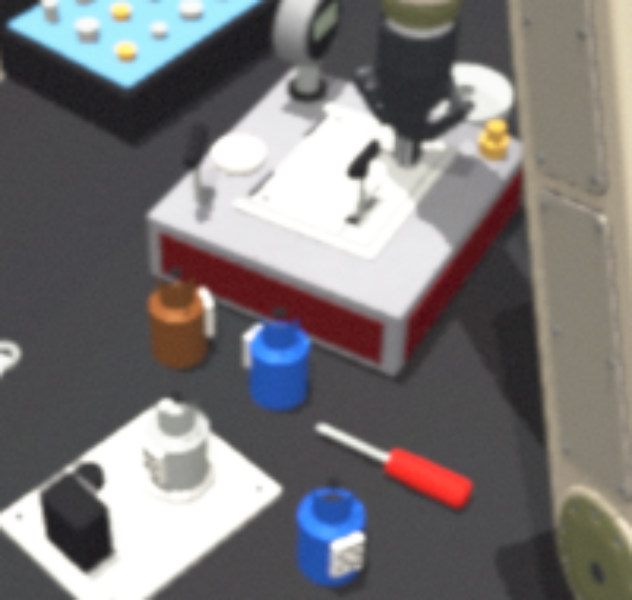

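The panel is flat: 0.091 m along its whole length, held with about 20 N at (405,150). The bar is in line with the slot, the plate faces the reader at (155,455), and the bystanders in view are where they were.

```bash
python3 -c "
from station import robot
print(robot.sign_off())"
```

```text
the job is handed in; nothing more can be done
None
```

The job is handed in: the cell's plate faces the reader to within about 1° by camera, the T-handle's bar is within about 2° of the slot line, and the panel is held flat on its frame with about 20 N.

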